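# Touch-test the oblong crystal

## Task

Switch the test oscillator on by pushing its lever all the way over, away from you. Then rest closed fingertips lightly on top of the oblong brass crystal for about a second to hear whether its tone shifts, and withdraw a good hand's breadth clear of it with the lever left on. Do not touch the other crystals or parts in the compartment or bump its walls, do not pull the crystal out of its socket or press it hard, and leave the things on the desk where they are.

Things in the scene. Friction and masses are not known exactly. Their poses are not given: they have to be found in the camera images.
- oscillator: low grey box, 130 x 110 mm, 45 mm high, fixed, right of the compartment; origin under its centre on the desk. Its +x axis points roughly away from the robot and is the way the lever is pushed. On top, centred, a dark steel block 70 x 50 x 25 mm (along x, y, z) carries the lever.
- osc_lever (a joint): lever angle in rad: 0 leans fully towards the box's -x side (off), 1.0 leans fully to its +x side (on); upright at 0.5. It starts between 0 and 0.2, moves with under 1 N at the ball and stays where it is left.
- osc_lever_tip (a point): centre of the black ball, 26 mm across, on the end of the lever; the pivot is 80 mm from it, over the centre of the box, 67 mm above the desk. At 0 the ball centre is 38 mm to the -x side of the pivot and 137 mm above the desk, at 1.0 it is 38 mm to the +x side.
- compartment: open compartment, fixed: slate shelf with a dark walnut rim, outside 206 mm (its x) by 376 mm (its y); rim 8 mm thick, its top 45 mm above the desk; slate surface 12 mm above the desk. The walnut flap is folded back flat beyond its far (+x) edge. Origin under its centre on the desk. The three crystals stand in its far half, in any order, about 100 mm apart; tube, bushing and puller are in its near half.
- xtal_oblong (a joint): the crystal to touch: brass can with an oblong flat top 38 x 20 mm; stands in a black socket block 32 x 50 mm, 16 mm high, and sits on a spring that lets it sink 10 mm (0.5 N per mm). Joint in m: 0 at rest, + pressed down (10 mm at the stop), - pulled up out of its seat. Over 12 N of push is too hard.
- xtal_oblong_top (a point): centre of the oblong crystal's flat top, 62 mm above the desk, 50 mm above the slate; z up, y along its 38 mm length.
- xtal_round: leave alone: brass can with a round top, 28 mm across, as tall as the oblong one; stands in a black socket block 32 x 50 mm, 16 mm high, and sits on a spring that lets it sink 10 mm (0.5 N per mm). Origin on its axis at the can's foot, 16 mm above the desk.
- xtal_square: leave alone: brass can with a square top 20 x 20 mm, as tall as the oblong one; stands in a black socket block 32 x 50 mm, 16 mm high, and sits on a spring that lets it sink 10 mm (0.5 N per mm). Origin on its axis at the can's foot, 16 mm above the desk.
- tube: leave alone: loose smoked glass rectifier tube standing on a black base, 36 mm across, 82 mm tall; origin under its centre.
- bushing: leave alone: loose white ceramic feedthrough bushing standing upright, 38 mm across the foot, 42 mm tall; origin under its centre.
- puller: leave alone: loose steel knob puller lying down, two-clawed, 44 x 80 mm, 12 mm high; origin under its middle.
- mug: leave alone: loose blue ceramic mug on the desk at the left, 76 mm across, 85 mm tall; origin under its centre.
- screwdriver: leave alone: loose screwdriver 160 mm long lying on the desk just beyond the oscillator; origin under the middle.

How it is judged:
On the way, in this order (a step that is already met when the one before it is completed fails the run):
1. the lever is pushed over to on (0.85 rad or more) (value of joint osc_lever above 0.85 rad), for 0.2 s.
2. with the oscillator on, the fingertips rest on the oblong crystal (0.3 N or more) for half a second (contact force between the fingers and xtal_oblong above 0.3 N and value of joint xtal_oblong above 0.0003 m and value of joint osc_lever above 0.85 rad), for 0.5 s.
At the end, for the whole second after the job is handed in: The lever stands at 0.85 rad or more, the oblong crystal is back at rest in its socket (within 1.5 mm), the gripper's grasp point is over 80 mm from its top, tube and bushing stand upright, and every loose thing is at rest within 8 mm of its start (value of joint osc_lever above 0.85 rad and value of joint xtal_oblong between -0.0015 and 0.0015 m and distance between the grasp point and xtal_oblong_top above 0.08 m and angle between each of tube, bushing's own z axis and vertical below 0.1 rad and distance of each of tube, bushing, puller, mug, screwdriver from where it was at the start of the episode below 0.008 m and linear speed of each of tube, bushing, puller, mug, screwdriver below 0.02 m/s); the robot touches nothing.
It fails at once if the crystal is touched before the lever is over (contact force between any of the fingers, the arm and xtal_oblong above 0.3 N and value of joint osc_lever below 0.8 rad).
It fails at once if the crystal is pressed harder than 12 N or pulled up out of its seat (2.5 mm) (contact force between any of the fingers, the arm and xtal_oblong above 12 N or value of joint xtal_oblong below -0.0025 m).
It fails at once if another crystal, the tube, the bushing or the puller is touched (over 0.5 N) (contact force between any of the fingers, the arm and xtal_round above 0.5 N or contact force between any of the fingers, the arm and xtal_square above 0.5 N or contact force between any of the fingers, the arm and tube above 0.5 N or contact force between any of the fingers, the arm and bushing above 0.5 N or contact force between any of the fingers, the arm and puller above 0.5 N).
It fails at once if a loose thing is shifted more than 8 mm (distance of any of tube, bushing, puller, mug, screwdriver from where it was at the start of the episode above 0.008 m).
It fails at once if the compartment is bumped (over 4 N) (contact force between any of the fingers, the arm and compartment above 4 N).
It also fails if it takes over 45 s, if anything falls off the work surface, if the arm or the gripper's body presses on something with over 40 N, if the wrist force passes 120 N, or if a joint passes its speed limit or range.

## Robot

A 6-joint arm with a two-finger parallel gripper is mounted at the origin on the work surface. World frame = base frame: x ahead of the robot, y to its left, z up, the work surface at z = 0. Lengths are in m, angles in rad, forces in N, time in s.
With the tool pointing down it reaches from about 0.225 to 0.875 m from the base axis. Payload 3.4 kg.
Tool frame: the origin (TCP) lies midway between the tips of the shut fingers; the grasp point (between the pads) lies hold_point_z behind it (hold_point_z is the distance from the TCP to the grasp point, in m); z points along the fingers, y is the direction in which the jaws open and shut (so a half turn about z gives the same grasp; the last joint's range is limited). The gripper opens to 85 mm and grips with 20 to 120 N. Pads are 22 mm wide; open, the fingers measure 114 mm over their backs; the gripper's body (76 mm by 85 mm) begins 54 mm behind the grasp point. The pads swing forward as they close: fully open they stand 13 mm farther back than shut.
Start: joints at [-1.411, 0.276, 1.505, -0, 1.361, -0.121], TCP at [0.159, -0.553, 0.231] pointing down, gripper open.
Joint ranges: [-2.89, 2.89], [-0.75, 2.08], [0.22, 2.7], [-1.18, 4.32], [0.11, 2.71], [-2.7, 2.7]. Speed limits (rad/s): [2.57, 2.57, 3.14, 3.14, 3.14, 3.14].

## Interface

Orientations are given as a unit quaternion [x, y, z, w].
In Python, from station import * gives the robot as it stands.
- The arm moves only by the shell command python3 -m handwheel 'ROWS' [FORCE]. ROWS is text: rows parted by semicolons, each of 7 numbers parted by spaces: the shift along the tool's x, y, z in mm, then the turn, a rotation vector about the tool's x, y, z in degrees, then the opening, from 0 (shut) to 1 (fully open). In form: dx dy dz rx ry rz fingers; .... A call has 1 to 12 rows; each row is the pose to reach, as a shift and turn from the pose commanded when the call began, along the tool's axes at that moment; what a row does not reach only later rows make up. A row lasts 1/12 s, in which the tool goes at most 41.7 mm and 7.16 degrees, less where a joint would pass 70% of its speed; a pose out of reach is approached as far as the arm can. A call with a gripper value outside its range is refused whole. The fingers move at their own pace and stop on an object; FORCE is the grip in N (left out, the last holds). Time passes only in rows, so rows that repeat a pose let the fingers close. It gives the time, the measured TCP pose, the force and the opening at its end, in the units of the state.
- get_obs(): the state, without advancing time (a new reading comes with each control period).
- capture(name): name is "side" or "top"; returns a dict with "frame" (384x512x3 uint8, red, green, blue), "z_map" (384x512 float32, m along the optical axis (not along the pixel's ray), 0 where there is no reading), "intrinsics" (3x3 intrinsics, pixels), "cam_to_world" (4x4, takes a point from camera to world coordinates). Camera axes: x right, y up, looking along -z (the intrinsics and any distortion apply to the point x, -y, -z); pixel columns grow to the right and rows downward; lengths in m; the calibration is good to about 2 mm. A picture is of the moment at which its call begins.
- finish_job(): hands the job in, once; it reports no verdict.
The state is a dict: "t": time; "qpos": joint angles; "qd": joint speeds; "effort": joint torques, N m; "tcp_pos": TCP position; "tool_rot": TCP orientation; "contact_force": force on the tool from outside, world axes, zero at the start; "moment": the same for the moment, N m; "gripper_width": finger opening in m.
Only numpy, scipy, OpenCV 4.12 (cv2) and the standard library are available. Lean on these libraries where they do the work, as an engineer would, in place of code of your own. Each camera call takes 0.05 s, during which the arm holds its last target.

## Working session

There is one attempt and no reset: what is moved stays moved. The work goes in short steps, Python scripts to look and compute and a shell command to move; the robot and the scene stay as the last step left them, time stands still between calls to the robot, and variables do not carry over. Pictures are saved under pics/ and viewed, and the job is handed in when it is done.

```bash
ls; mkdir -p pics; python3 - <<'E'
from station import *
import cv2,numpy as np
o=get_obs();print(o)
for n in("top","side"):
    c=capture(n);cv2.imwrite(f"pics/{n}0.png",c["frame"][:,:,::-1]);np.savez(f"{n}0.npz",**c);print(n,c["intrinsics"],c["cam_to_world"], [k for k in c])
E
```

```text
pics
{'t': 0.0, 'qpos': array([-1.41100680e+00,  2.76645041e-01,  1.50614867e+00,  1.65737769e-05,
        1.36070047e+00, -1.21000651e-01]), 'qd': array([ 0.00041814,  0.00160419, -0.0013211 ,  0.00118258,  0.00125504,
       -0.00069182]), 'effort': array([ 1.84603428e-03, -4.16767430e+01, -2.45798564e+01,  1.11042605e-04,
        1.09550427e-02, -1.41862492e-05]), 'tcp_pos': array([ 0.15925611, -0.55195257,  0.23040499]), 'tool_rot': array([ 9.90160582e-01,  1.39932545e-01, -1.03369448e-05, -9.50745652e-04]), 'contact_force': array([0.13825515, 0.75375188, 0.0743315 ]), 'moment': array([0.05214081, 0.00307967, 0.03104701]), 'gripper_width': 0.08540020662706661}
top [[404.89718532   0.         255.00435979]
 [  0.         404.89718532 195.20458844]
 [  0.           0.           1.        ]] [[-0.00966972  0.99767016 -0.06753338  0.46865289]
 [-0.99990358 -0.01032031 -0.00929141  0.03848444]
 [-0.00996673  0.06743702  0.99767375  1.31404118]
 [ 0.          0.          0.          1.        ]] ['frame', 'z_map', 'intrinsics', 'cam_to_world']
side [[405.88332526   0.         258.60768973]
 [  0.         405.88332526 191.72498128]
 [  0.           0.           1.        ]] [[-0.8797727   0.30541673 -0.3643084   0.17781827]
 [-0.47518545 -0.58768809  0.65484464  0.71432483]
 [-0.0140992   0.74922849  0.66216152  0.76302179]
 [ 0.          0.          0.          1.        ]] ['frame', 'z_map', 'intrinsics', 'cam_to_world']
```

View pics/top0.png

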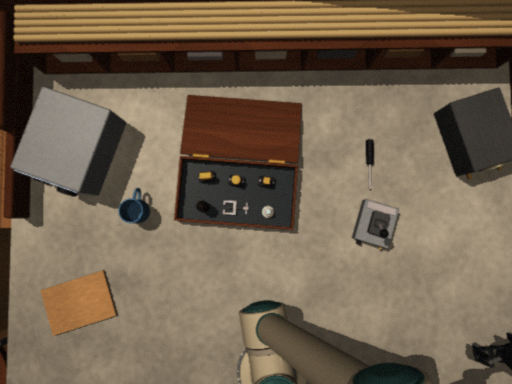

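View pics/side0.png

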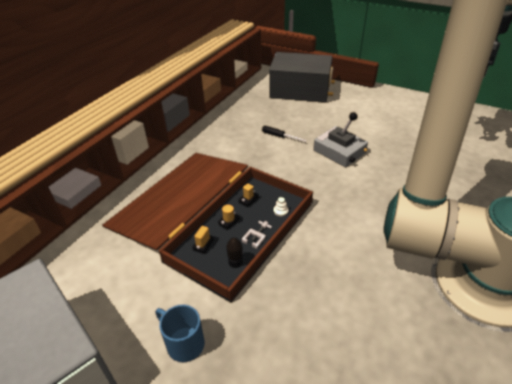

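The top view shows the compartment at about (238,193), with brass tops at (207,176), (236,181) and (267,182). The oscillator is at (376,224) with its ball near (383,233), and the screwdriver is at (370,160). I'll enlarge and measure.

```bash
cat > h.py <<'E'
import numpy as np,cv2
def load(n):
    return dict(np.load(n))
def ray(c,uv):
    K=c["intrinsics"];T=c["cam_to_world"]
    d=np.array([(uv[0]-K[0,2])/K[0,0],-(uv[1]-K[1,2])/K[1,1],-1.]);return T[:3,3],T[:3,:3]@d
def onplane(c,uv,z):
    o,d=ray(c,uv);return o+d*(z-o[2])/d[2]
def proj(c,p):
    T=c["cam_to_world"];q=T[:3,:3].T@(np.array(p)-T[:3,3]);K=c["intrinsics"]
    return K[0,0]*q[0]/-q[2]+K[0,2],K[1,1]*-q[1]/-q[2]+K[1,2]
def cross(c1,u1,c2,u2):
    o1,d1=ray(c1,u1);o2,d2=ray(c2,u2)
    s=np.linalg.lstsq(np.c_[d1,-d2],o2-o1,rcond=None)[0]
    a=o1+s[0]*d1;b=o2+s[1]*d2;return (a+b)/2,np.linalg.norm(a-b)
E
python3 - <<'E'
from h import *
t=load("top0.npz");s=load("side0.npz")
for n,c,z in(("top",t,.062),("side",s,.062)):
    f=c["frame"];h=cv2.cvtColor(f,cv2.COLOR_RGB2HSV)
    m=cv2.inRange(h,(12,120,140),(32,255,255))
    k,l,st,ce=cv2.connectedComponentsWithStats(m)
    for i in range(1,k):
        if 15<st[i,4]<600: print(n,st[i],ce[i],onplane(c,ce[i],z))
cr=lambda f,x,y,w,h,k:cv2.resize(f[y:y+h,x:x+w,::-1],None,fx=k,fy=k,interpolation=cv2.INTER_CUBIC)
cv2.imwrite("pics/tc.png",cr(t["frame"],170,145,140,95,5))
cv2.imwrite("pics/to.png",cr(t["frame"],340,130,80,130,4))
cv2.imwrite("pics/sc.png",cr(s["frame"],155,165,165,130,4))
cv2.imwrite("pics/so.png",cr(s["frame"],255,100,130,70,6))
E
```

```text
top [193 154  15   3  32] [199.84375 155.15625] [0.68060213 0.22128603 0.062     ]
top [269 160  15   3  31] [276. 161.] [ 0.65953502 -0.01630255  0.062     ]
top [199 172  12   7  58] [204.84482759 174.94827586] [0.61823614 0.20572156 0.062     ]
top [232 176   8   8  56] [235.5        179.28571429] [0.60363774 0.11030808 0.062     ]
top [263 178   7   6  33] [266.36363636 180.21212121] [0.59971568 0.01440754 0.062     ]
side [229 171  12  12  59] [234.44067797 176.27118644] [ 0.65231877 -0.00456784  0.062     ]
side [243 184  10   8  52] [247.5        187.19230769] [0.59816353 0.01867315 0.062     ]
side [222 205  12   9  82] [227.15853659 208.74390244] [0.60266182 0.11362581 0.062     ]
side [168 223  16  15  84] [175.75       230.01190476] [0.67249615 0.23183754 0.062     ]
side [195 226  13  14 109] [200.77981651 232.27522936] [0.61572982 0.21032781 0.062     ]
```

View pics/tc.png

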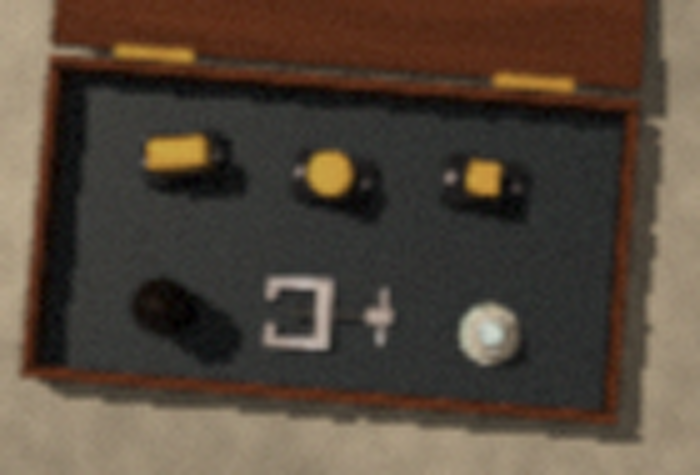

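View pics/to.png

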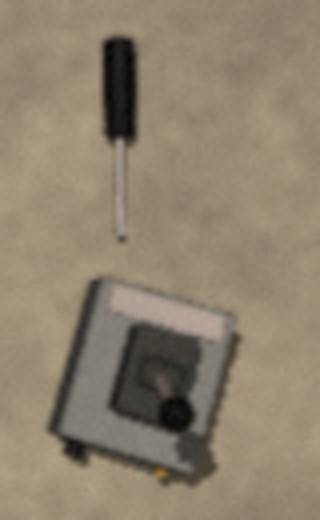

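View pics/so.png

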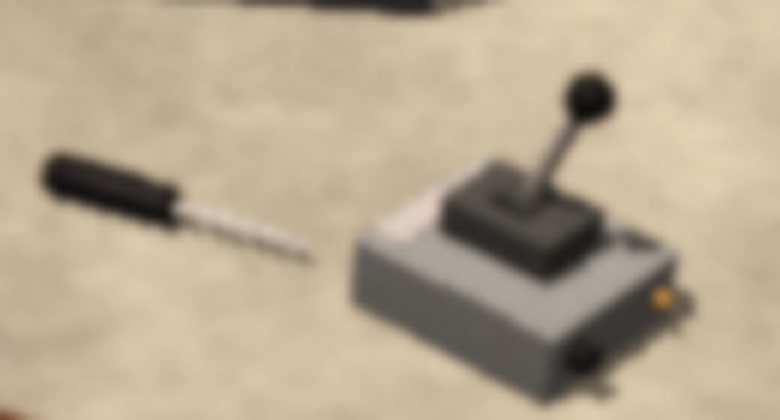

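View pics/sc.png

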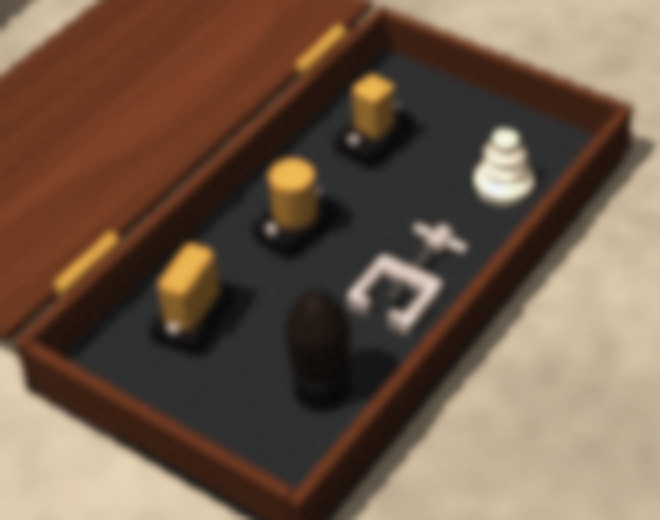

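```bash
python3 - <<'E'
from h import *
t=load("top0.npz");s=load("side0.npz")
K=t["intrinsics"];T=t["cam_to_world"];Z=t["z_map"]
v,u=np.mgrid[:384,:512]
P=np.stack([(u-K[0,2])/K[0,0]*Z,-(v-K[1,2])/K[1,1]*Z,-Z],-1)@T[:3,:3].T+T[:3,3]
reg=(u>340)&(u<420)&(v>180)&(v<260)&(Z>0)
for lo,hi in((.035,.055),(.060,.08),(.11,.17)):
    m=reg&(P[...,2]>lo)&(P[...,2]<hi);q=P[m][:,:2].astype(np.float32)
    print(lo,m.sum(),cv2.minAreaRect(q),np.median(P[m],0),P[m].mean(0))
print("ball",cross(t,(383.6,232.6),s,(352.9,116)), proj(s,onplane(t,(383.6,232.6),.14)))
print("obl",cross(t,(205.2,175.2),s,(201.6,231.9)))
m=(u>197)&(u<214)&(v>170)&(v<186)&(P[...,2]>.05)&(P[...,2]<.08)
q=P[m];print("obl depth",len(q),q.mean(0),cv2.minAreaRect(q[:,:2].astype(np.float32)))
# rim points
m=(u>165)&(u<310)&(v>148)&(v<242)&(P[...,2]>.036)&(P[...,2]<.055)
print(cv2.minAreaRect(P[m][:,:2].astype(np.float32)))
E
```

```text
0.035 1060 ((0.45766374468803406, -0.32772427797317505), (0.11178862303495407, 0.1409023106098175), 72.45516967773438) [ 0.46408779 -0.31706921  0.046274  ] [ 0.46279918 -0.3241872   0.04607417]
0.06 310 ((0.46235892176628113, -0.3282099664211273), (0.052446600049734116, 0.06996025145053864), 71.29753112792969) [ 0.46836385 -0.32276919  0.07112821] [ 0.46603027 -0.32516886  0.07135389]
0.11 72 ((0.4366391599178314, -0.31944739818573), (0.021845150738954544, 0.02527446113526821), 89.62289428710938) [ 0.43555735 -0.31827091  0.15083955] [ 0.4358916  -0.318229    0.14833353]
ball (array([ 0.4353497 , -0.31976592,  0.14136658]), np.float64(0.002259744110908488)) (np.float64(352.09863918607493), np.float64(116.32854168756403))
obl (array([0.61781547, 0.20513053, 0.05731083]), np.float64(0.0004088241041552884))
obl depth 81 [0.6163981  0.20329666 0.0615403 ] ((0.6168482303619385, 0.2030797302722931), (0.019312698394060135, 0.036930639296770096), 4.8376874923706055)
((0.5891634821891785, 0.10747082531452179), (0.37663885951042175, 0.2561865448951721), 84.95673370361328)
```

The oblong crystal is at about (0.617, 0.204) with yaw about -5°. The oscillator is at about (0.461, -0.328) with yaw about -18°, and the ball is near (0.436, -0.319, 0.14). Next I'll work out the shift to the pre-push pose.

```bash
cat >> h.py <<'E'
from scipy.spatial.transform import Rotation as R
def go(p,yaw):
    from station import get_obs
    o=get_obs();r=R.from_quat(o["tool_rot"])
    tgt=R.from_euler('z',yaw,degrees=True)*R.from_euler('x',180,degrees=True)
    print("shift mm",np.round(r.inv().apply(np.array(p)-o["tcp_pos"])*1000,1),"turn",np.round((r.inv()*tgt).as_rotvec(degrees=True),2),"at",o["tcp_pos"],o["contact_force"])
E
python3 -c "
from h import *
go([.385,-.303,.230],-18)
go([.385,-.303,.12],-18)"; python3 -c "
import station;print(getattr(station,'hold_point_z',None))"
```

```text
shift mm [ 285.9 -176.7    0.9] turn [-9.000e-02  2.000e-02  3.409e+01] at [ 0.15926148 -0.55201412  0.23052177] [-0.12499899  0.37943654 -0.19791701]
shift mm [ 285.9 -176.5  110.9] turn [-9.000e-02  2.000e-02  3.409e+01] at [ 0.15926148 -0.55201412  0.23052177] [-0.12499899  0.37943654 -0.19791701]
0.0187
```

```bash
python3 -m handwheel '30 -18 0 0 0 4 0;60 -36 0 0 0 8 0;90 -55 0 0 0 12 0;120 -74 0 0 0 16 0;150 -92 0 0 0 20 0;180 -111 0 0 0 24 0;210 -129 0 0 0 28 0;240 -148 0 0 0 32 0;270 -166 0 0 0 34 0;286 -177 0 0 0 34 0;286 -177 0 0 0 34 0;286 -177 0 0 0 34 0' 30
python3 -c "
from h import *
go([.385,-.303,.12],-18)"
```

```text
t: 1.1
tcp_pos: [0.3853, -0.3025, 0.231]
tool_rot: [0.988, -0.154, -0.0, 0.0]
contact_force: [-0.5, -0.1, -0.6]
gripper_width: 0.0001
shift mm [  0.    0.5 111. ] turn [0.02 0.05 0.24] at [ 0.38525028 -0.3024694   0.231035  ] [-0.47294363 -0.14059451 -0.58835234]
```

```bash
python3 -m handwheel '0 0 30 0 0 0 0;0 0 60 0 0 0 0;0 0 90 0 0 0 0;0 0 111 0 0 0 0;0 0 111 0 0 0 0;0 0 111 0 0 0 0'
python3 - <<'E'
from h import *
from station import *
for n,(x,y,w,h) in(("top",(330,150,100,110)),("side",(255,60,140,110))):
    c=capture(n);cv2.imwrite(f"pics/{n}1.png",cv2.resize(c["frame"][y:y+h,x:x+w,::-1],None,fx=5,fy=5,interpolation=cv2.INTER_CUBIC))
go([.461,-.328,.12],-18)
E
```

```text
t: 1.6
tcp_pos: [0.3839, -0.3037, 0.1196]
tool_rot: [0.988, -0.156, -0.001, -0.001]
contact_force: [0.0, 0.3, -0.3]
gripper_width: -0.0003
shift mm [78.9 -1.2  1.8] turn [ 0.09 -0.12  0.03] at [ 0.38552032 -0.30481077  0.12160204] [-1.15546475 -0.47835742  0.36800741]
```

View pics/side1.png

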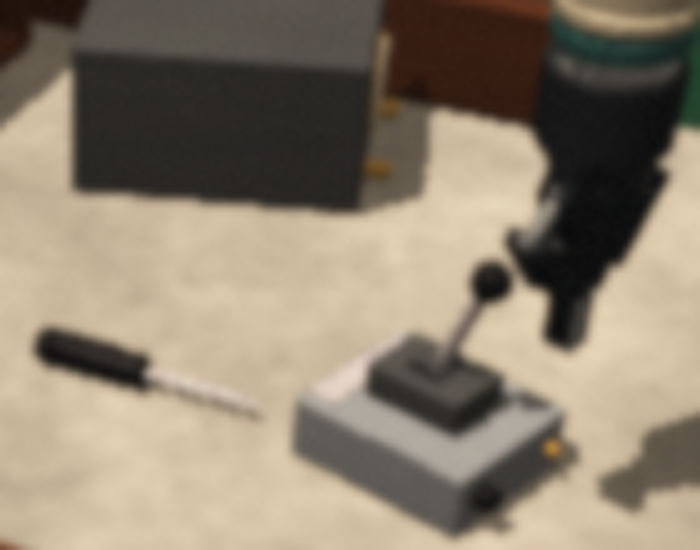

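View pics/top1.png

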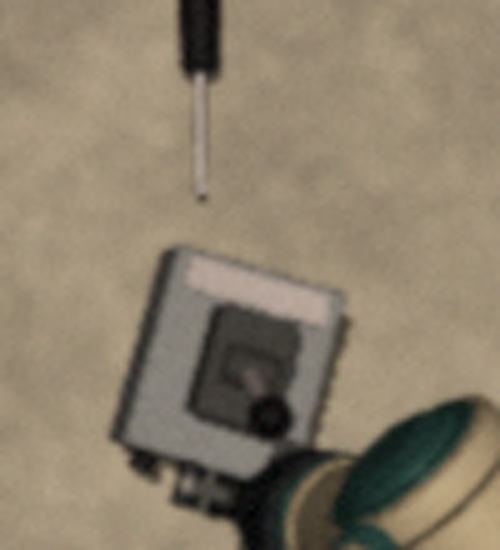

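Fingers sit behind the ball (side crop, ball at (490,280), tips at (565,340)) and are lined up with the lever. I'll push now.

```bash
python3 -m handwheel '15 0 0 0 0 0 0;30 -1 0 0 0 0 0;40 -1 0 0 0 0 0;50 -1 0 0 0 0 0;60 -1 0 0 0 0 0;70 -1 0 0 0 0 0;78 -1 0 0 0 0 0;84 -1 0 0 0 0 0;88 -1 0 0 0 0 0;91 -1 0 0 0 0 0;91 -1 0 0 0 0 0;91 -1 0 0 0 0 0'
python3 - <<'E'
from h import *
from station import *
for n,(x,y,w,h) in(("top",(330,150,100,110)),("side",(255,60,140,110))):
    c=capture(n);cv2.imwrite(f"pics/{n}2.png",cv2.resize(c["frame"][y:y+h,x:x+w,::-1],None,fx=5,fy=5,interpolation=cv2.INTER_CUBIC))
    for ang in(.7,.85,1.0):
        a=ang-.5; p=np.array([.461,-.328,.067])+.08*np.array([.951*np.sin(a),-.309*np.sin(a),np.cos(a)])
        u=np.array(proj(c,p));print(n,ang,(u-[x,y]+.5)*5)
go([.461,-.328,.12],-18)
E
```

```text
t: 2.7
tcp_pos: [0.4721, -0.3303, 0.1203]
tool_rot: [0.988, -0.156, 0.0, 0.0]
contact_force: [0.7, 0.5, -0.4]
gripper_width: 0.0003
top 0.7 [294.13084579 346.08174248]
top 0.85 [297.92811863 327.00786681]
top 1.0 [300.46350758 309.16032999]
side 0.7 [431.85859079 249.95500203]
side 0.85 [415.72590135 247.79849628]
side 1.0 [400.32133906 248.52183692]
shift mm [-11.1   1.2   0.4] turn [ 0.01 -0.03  0.08] at [ 0.47195616 -0.33025362  0.12044965] [-0.06754992 -0.14176862 -0.55246224]
```

View pics/side2.png

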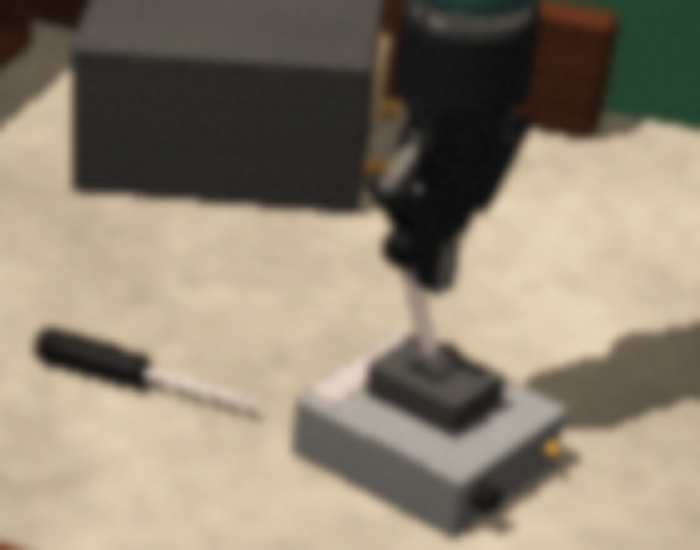

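The ball at about (402,248) in the crop matches a projected angle of roughly 0.97. I'll creep a little further to feel the stop.

```bash
python3 -m handwheel '2 0 0 0 0 0 0;2 0 0 0 0 0 0'; python3 -m handwheel '2 0 0 0 0 0 0;2 0 0 0 0 0 0;2 0 0 0 0 0 0'
```

```text
t: 2.97
tcp_pos: [0.4738, -0.3308, 0.1204]
tool_rot: [0.988, -0.156, 0.0, 0.0]
contact_force: [0.7, 0.7, -0.8]
gripper_width: -0.0
t: 3.22
tcp_pos: [0.4758, -0.3315, 0.1203]
tool_rot: [0.988, -0.156, -0.0, 0.0]
contact_force: [0.3, 0.8, 0.4]
gripper_width: -0.0001
```

```bash
python3 -m handwheel '-15 0 0 0 0 0 0;-40 0 0 0 0 0 0;-60 0 -10 0 0 0 0;-70 0 -45 0 0 0 0;-70 0 -80 0 0 0 0;-70 0 -110 0 0 0 0;-70 0 -110 0 0 0 0;-70 0 -110 0 0 0 0'
python3 - <<'E'
from h import *
from station import *
C={}
for n,(x,y,w,h) in(("top",(330,150,100,110)),("side",(255,60,140,110))):
    c=C[n]=capture(n);cv2.imwrite(f"pics/{n}3.png",cv2.resize(c["frame"][y:y+h,x:x+w,::-1],None,fx=5,fy=5,interpolation=cv2.INTER_CUBIC))
go([.617,.204,.23],-5)
E
```

```text
t: 3.88
tcp_pos: [0.4103, -0.311, 0.2326]
tool_rot: [0.988, -0.156, 0.002, 0.002]
contact_force: [-0.3, -0.6, -1.1]
gripper_width: -0.0
shift mm [ 4.010e+01 -5.527e+02 -1.000e-01] turn [ -0.03   0.04 -12.91] at [ 0.408881   -0.30955613  0.22965621] [ 0.07025822  0.20199224 -0.25335349]
```

View pics/side3.png

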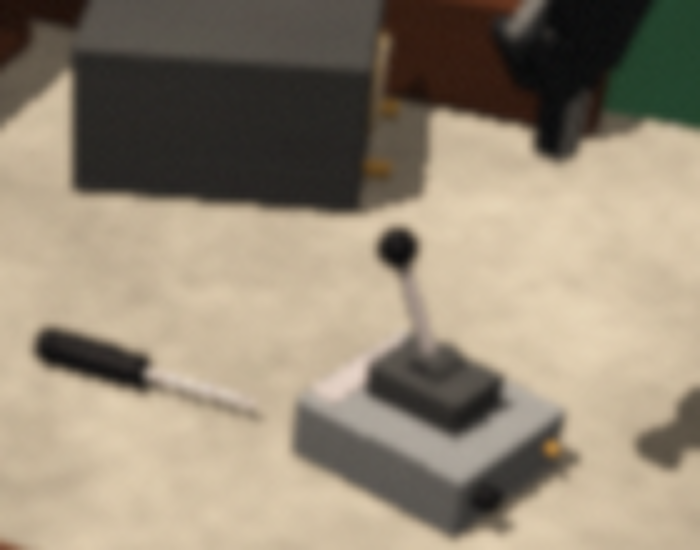

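View pics/top3.png

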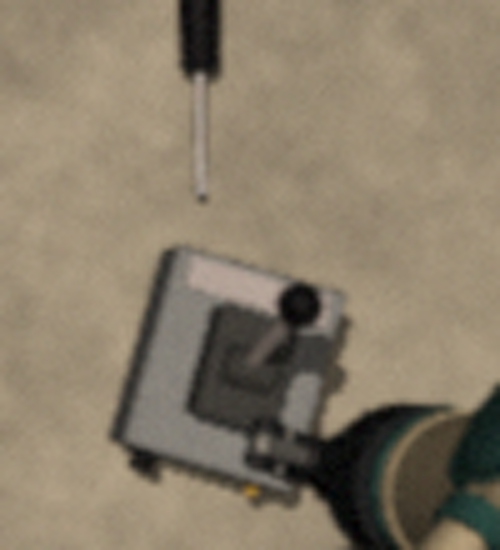

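The ball is now at side (398,247) and top (299,304), at or past the projected spot for 1.0, so the lever is fully on. Moving above the crystal.

```bash
python3 -m handwheel '3 -40 0 0 0 -1 0;6 -80 0 0 0 -2 0;9 -120 0 0 0 -3 0;12 -160 0 0 0 -4 0;15 -200 0 0 0 -5 0;18 -240 0 0 0 -6 0;20 -280 0 0 0 -7 0;23 -320 0 0 0 -8 0;26 -360 0 0 0 -9 0;29 -400 0 0 0 -10 0;32 -440 0 0 0 -11 0;35 -480 0 0 0 -12 0'
python3 -m handwheel '2 -20 0 0 0 -1 0;4 -40 0 0 0 -1 0;4 -60 0 0 0 -1 0;4 -60 0 0 0 -1 0;4 -60 0 0 0 -1 0'
python3 -c "
from h import *
go([.617,.204,.1],-5)"
```

```text
t: 4.98
tcp_pos: [0.5896, 0.1381, 0.228]
tool_rot: [0.999, -0.051, -0.002, 0.0]
contact_force: [0.9, -0.8, 0.1]
gripper_width: 0.0001
t: 5.4
tcp_pos: [0.5994, 0.196, 0.2279]
tool_rot: [0.999, -0.042, -0.002, 0.001]
contact_force: [-0.6, -0.8, 0.1]
gripper_width: 0.0001
shift mm [ 17.3  -9.6 127.8] turn [0.09 0.22 0.21] at [0.59941475 0.19601543 0.22790238] [-0.64635866 -0.76262216  0.06668235]
```

```bash
python3 -m handwheel '17 -10 0 0 0 0 0;17 -10 0 0 0 0 0;17 -10 35 0 0 0 0;17 -10 70 0 0 0 0;17 -10 105 0 0 0 0;17 -10 128 0 0 0 0;17 -10 128 0 0 0 0;17 -10 128 0 0 0 0;17 -10 128 0 0 0 0'
python3 - <<'E'
from h import *
from station import *
C={}
for n,(x,y,w,h) in(("top",(170,145,140,95)),("side",(155,140,140,110))):
    c=C[n]=capture(n);cv2.imwrite(f"pics/{n}4.png",cv2.resize(c["frame"][y:y+h,x:x+w,::-1],None,fx=5,fy=5,interpolation=cv2.INTER_CUBIC))
    o=get_obs();print(n,(np.array(proj(c,o["tcp_pos"]))-[x,y]+.5)*5,(np.array(proj(c,[.617,.204,.062]))-[x,y]+.5)*5)
go([.617,.204,.062],-5)
E
```

```text
t: 6.15
tcp_pos: [0.619, 0.2033, 0.1037]
tool_rot: [0.999, -0.043, 0.001, -0.0]
contact_force: [0.9, 0.2, 0.4]
gripper_width: -0.0
top [170.84346574 141.72685861] [179.48786201 154.18530405]
side [222.41280798 388.03595837] [236.7898249  454.20536095]
shift mm [-2.8  0.  42.7] turn [-0.06 -0.24  0.06] at [0.61962834 0.20375645 0.10471156] [-0.10111698 -0.03577173  0.22041854]
```

View pics/side4.png

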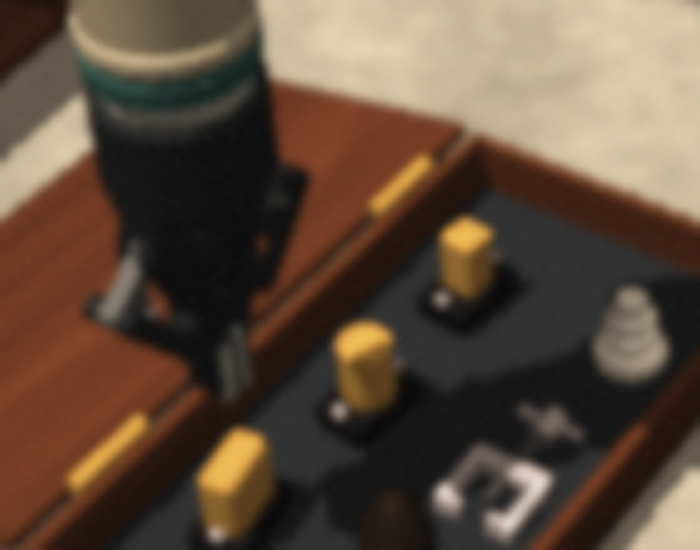

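View pics/top4.png

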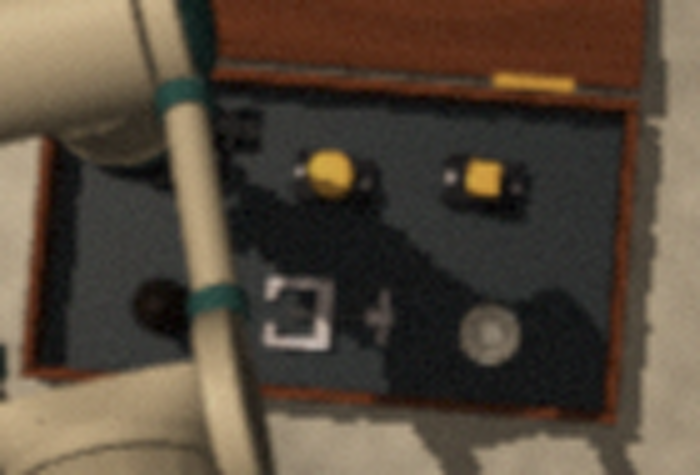

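Fingertips at side (228,395) and crystal top at (240,450) are close to their projections, so the alignment is good. Descending gently while watching the force.

```bash
python3 -m handwheel '-2 0 15 0 0 0 0;-2 0 30 0 0 0 0;-2 0 36 0 0 0 0;-2 0 36 0 0 0 0;-2 0 36 0 0 0 0'; python3 -m handwheel '0 0 2 0 0 0 0;0 0 4 0 0 0 0;0 0 4 0 0 0 0'; python3 -m handwheel '0 0 2 0 0 0 0;0 0 2 0 0 0 0'; python3 -m handwheel '0 0 2 0 0 0 0;0 0 2 0 0 0 0'
python3 - <<'E'
from h import *
from station import *
f=[]
for i in range(4):
    c=capture("side");o=get_obs();f.append(np.r_[o["contact_force"],o["tcp_pos"]])
print(np.round(f,4))
x,y,w,h=155,140,140,110
cv2.imwrite("pics/side5.png",cv2.resize(c["frame"][y:y+h,x:x+w,::-1],None,fx=5,fy=5,interpolation=cv2.INTER_CUBIC))
E
```

```text
t: 6.67
tcp_pos: [0.6167, 0.2041, 0.0673]
tool_rot: [0.999, -0.043, 0.001, -0.0]
contact_force: [0.3, -0.1, 0.6]
gripper_width: -0.0001
t: 6.92
tcp_pos: [0.6163, 0.204, 0.0626]
tool_rot: [0.999, -0.043, 0.0, -0.0]
contact_force: [0.3, -0.8, -0.9]
gripper_width: 0.0002
t: 7.08
tcp_pos: [0.6163, 0.204, 0.0603]
tool_rot: [0.999, -0.043, 0.0, -0.0]
contact_force: [1.0, -0.7, 0.6]
gripper_width: 0.0002
t: 7.25
tcp_pos: [0.6164, 0.204, 0.0583]
tool_rot: [0.999, -0.043, 0.0, -0.0]
contact_force: [0.0, 1.3, 2.8]
gripper_width: -0.0002
[[ 0.6121  0.2508  1.6575  0.6164  0.204   0.0584]
 [ 0.1344 -0.0643  1.5542  0.6164  0.204   0.0585]
 [ 0.0859 -0.4046  2.3226  0.6164  0.2041  0.0585]
 [-0.5278 -0.3948  1.4026  0.6164  0.204   0.0585]]
```

View pics/side5.png

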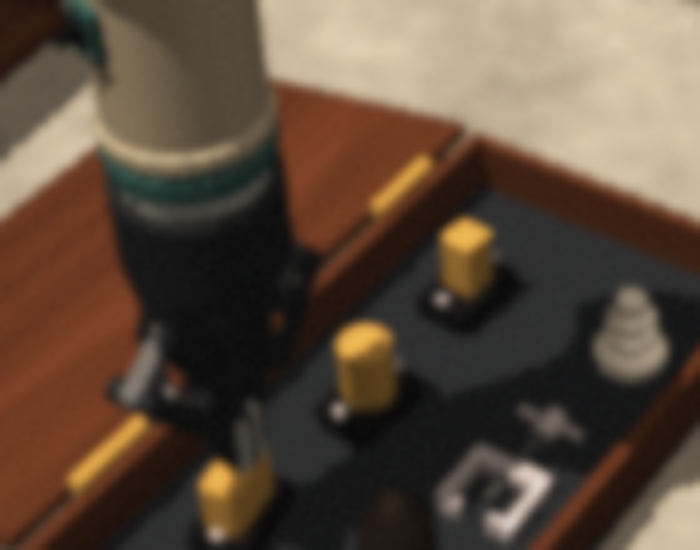

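The mean force is about 1.7 N at a sink of about 3.5 mm, and the side view shows the tips on the crystal top at (240,460). I'll hold for a second, then lift.

```bash
python3 -m handwheel '0 0 0 0 0 0 0;0 0 0 0 0 0 0;0 0 0 0 0 0 0;0 0 0 0 0 0 0;0 0 0 0 0 0 0;0 0 0 0 0 0 0;0 0 0 0 0 0 0;0 0 0 0 0 0 0;0 0 0 0 0 0 0;0 0 0 0 0 0 0'
python3 -m handwheel '0 0 -3 0 0 0 0;0 0 -8 0 0 0 0;0 0 -20 0 0 0 0;0 0 -50 0 0 0 0;0 0 -80 0 0 0 0;0 0 -110 0 0 0 0;0 0 -140 0 0 0 0;0 0 -160 0 0 0 0;0 0 -160 0 0 0 0;0 0 -160 0 0 0 0;0 0 -160 0 0 0 0'
python3 - <<'E'
from h import *
from station import *
s0=load("side0.npz")["frame"]
c=capture("side");print(get_obs()["tcp_pos"],get_obs()["contact_force"])
cv2.imwrite("pics/side6.png",c["frame"][:,:,::-1])
x,y,w,h=155,165,165,130
k=lambda f:cv2.resize(f[y:y+h,x:x+w,::-1],None,fx=2.4,fy=2.4,interpolation=cv2.INTER_CUBIC)
cv2.imwrite("pics/cmp6.png",np.hstack([k(s0),k(c["frame"])]))
E
```

```text
t: 8.28
tcp_pos: [0.6162, 0.204, 0.0583]
tool_rot: [0.999, -0.043, 0.0, 0.0]
contact_force: [1.3, -0.2, 3.1]
gripper_width: 0.0001
t: 9.2
tcp_pos: [0.6151, 0.2038, 0.2175]
tool_rot: [0.999, -0.043, -0.001, 0.0]
contact_force: [-0.5, -0.9, -1.0]
gripper_width: -0.0001
[0.61485177 0.20370541 0.21678429] [-0.05352789  0.51498429  0.32752956]
```

View pics/side6.png

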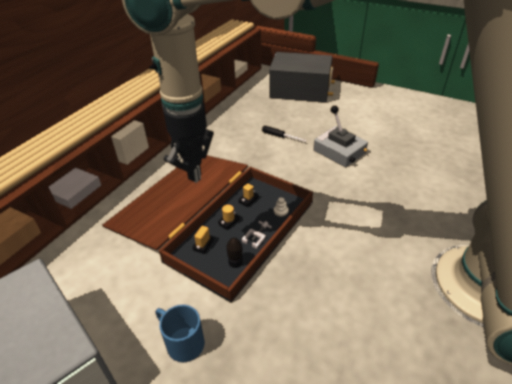

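View pics/cmp6.png

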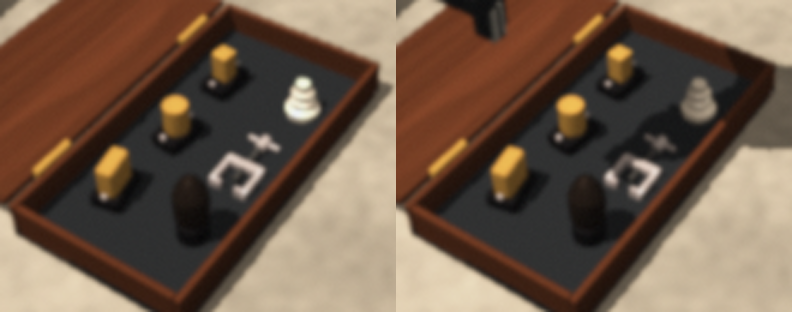

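The side view shows the crystal back at (202,237), the lever still leaning over to on at (335,110), and everything else where it was. The gripper is about 150 mm clear, so I'm handing in.

```bash
python3 -c "
from station import *
print(finish_job())"
```

```text
the job is handed in; nothing more can be done
None
```

I switched the oscillator on and rested closed fingertips on the oblong crystal (the leftmost one) for about 1.3 s. I then withdrew straight up and handed the job in at about 9 s. No verdict was reported.

- **Lever:** after the push, the ball was in both camera views at or slightly past where I projected it for 1.0 rad. I felt no clear force at the end stop. The side view after the withdrawal still showed it leaning over to on.
- **Crystal touch:** the force was noisy, 1.4 to 3.1 N, at a sink of about 3.5 mm. That sink should give about 1.75 N, far below the 12 N limit.
- **End state:** in the side view the crystal is back at its starting height, and the things in the compartment, the mug and the screwdriver look unmoved. I compared the compartment's contents with the first picture by eye but did not measure them. The fingertips ended about 155 mm above the crystal, with the measured force within noise of zero.

No checks failed or disagreed.

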